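# Load the sampler carousel with standards in run order

## Robot

A 6-joint arm with a two-finger parallel gripper is mounted at the origin on a cart in front of the work surface, level with it; the furniture and walls round the work are solid. World frame = base frame: x ahead of the robot, y to its left, z up, the work surface at z = 0. Lengths are in m, angles in rad, forces in N, time in s.
With the tool pointing down it reaches from about 0.3 to 0.875 m from the base axis. Payload 6.4 kg.
Tool frame: the origin (TCP) lies between the finger pads; the fingertips stand 8 mm ahead of it and the grasp point (between the pads) lies 11 mm behind it (ctrl.finger_overhang is the distance from the TCP to the fingertips, in m); z points along the fingers, y is the line along which they close (so a half turn about z gives the same grasp; the last joint's range is limited). The gripper opens to 85 mm and grips with 20 to 120 N. Pads are 22 mm wide; open, the fingers measure 114 mm over their backs; the gripper's body (76 mm by 85 mm) begins 54 mm behind the grasp point. The pads swing forward as they close: fully open they stand 13 mm farther back than shut.
Start: joints at [0.91, 0.181, 1.607, -0, 1.354, -0.206], TCP at [0.253, 0.517, 0.239] pointing down, gripper open.
Joint ranges: [-2.99, 2.99], [-0.89, 2.07], [0.3, 2.58], [-1.14, 4.28], [0, 2.63], [-3.12, 3.12]. Speed limits (rad/s): [2.57, 2.57, 3.01, 3.14, 3.14, 3.14].

## Interface

Orientations are given as a unit quaternion [w, x, y, z].
In Python, from bench import ctrl, camera gives the robot as it stands.
- The arm moves only by the shell command python3 -m pendant 'ROWS' [OPENING]. ROWS is JSON, a list of rows, each a list of 6 numbers: the shift along the world's x, y, z normalised to -1 to 1, where 1 is 200 mm, then the turn, a rotation vector about the world's x, y, z normalised to -1 to 1, where 1 is pi/2 rad. In form: [[dx, dy, dz, rx, ry, rz], ...]. A call has exactly 10 rows; each row shifts and turns the commanded pose from where the row before left it; what a row does not reach is not made up. A row lasts 1/8 s, in which the tool goes at most 62.5 mm and 10.7 degrees, less where a joint would pass 70% of its speed; a pose out of reach is approached as far as the arm can. A call with a number of a shift or a turn outside -1 to 1 is refused whole. A call with a gripper value outside its range is refused whole. OPENING is the opening, from -1 (shut) to 1 (fully open), set as the call begins (- or left out, the last holds). The fingers move at their own pace and stop on an object; the grip force is fixed at half the most. Time passes only in rows, so rows that do not move let the fingers close, or fill a call up. It gives the time, the measured TCP pose, the force, the opening and the grip force at its end, in the units of the state.
- ctrl.get_obs(): the state, without advancing time (a new reading comes with each control period).
- camera(name): name is "scene" or "top" or "wrist"; returns a dict with "color" (420x560x3 uint8, blue, green, red), "fx", "fy", "cx", "cy" (pixels), "distortion" ([k1, k2, p1, p2, k3] as OpenCV has them; the pictures are not rectified), "xyz" and "rotation" of the camera in the world; the wrist camera has in their place "hand_eye" (4x4, takes a point from camera to tool coordinates, whose origin is the TCP and whose axes are the flange's). Camera axes: x right, y down, z forward; pixel columns grow to the right and rows downward; lengths in m; the calibration is good to about 2 mm. A picture is of the moment at which its call begins: read the wrist's pose just before it. There is no depth.
- ctrl.hand_in(): hands the job in; it is judged then, once.
The state is a dict: "time_s": time; "q": joint angles; "dq": joint speeds; "joint_efforts": joint torques, N m; "eef_pos": TCP position; "eef_rot": TCP orientation; "wrist_force": force on the tool from outside, world axes, zero at the start; "torque": the same for the moment, N m; "opening": opening from 0.0 (shut) to 1.0 (fully open); "grasp_force": force on a finger pad.
Only numpy, scipy, OpenCV 4.12 (cv2) and the standard library are available. Lean on these libraries where they do the work, as an engineer would, in place of code of your own. Each camera call takes 0.05 s, during which the arm holds its last target. There are 200 camera calls.

## Task

Move the four capped tubes from the bench rack into the sampler carousel in run order: the white-capped blank goes in the well at the red index mark, then, clockwise as seen from above, the blue, the green and the orange standard, one in each following well. Keep the tubes upright and lower each one to the bottom of its well before letting go rather than dropping it. The carousel turns freely and the sampler has already stored the angle at which it stands, so do not turn it.

Things in the scene. Friction and masses are not known exactly. Their poses are not given: they have to be found in the camera images.
- tube_white: blank: 50 ml conical screw-cap tube, white cap, 115 mm tall, 35 to 70 g, upright in one of the rack's four places (which one varies). Origin: bottom tip; z up to the cap. Grip the round cap from above: 35 mm across, from 101 to 113 mm above the origin. Body below: 28 mm wide down to height 24 mm, then a cone to 8 mm at the tip. Cap is fixed.
- tube_blue: low standard: 50 ml conical screw-cap tube, blue cap, 115 mm tall, 35 to 70 g, upright in one of the rack's four places (which one varies). Origin: bottom tip; z up to the cap. Grip the round cap from above: 35 mm across, from 101 to 113 mm above the origin. Body below: 28 mm wide down to height 24 mm, then a cone to 8 mm at the tip. Cap is fixed.
- tube_green: middle standard: 50 ml conical screw-cap tube, green cap, 115 mm tall, 35 to 70 g, upright in one of the rack's four places (which one varies). Origin: bottom tip; z up to the cap. Grip the round cap from above: 35 mm across, from 101 to 113 mm above the origin. Body below: 28 mm wide down to height 24 mm, then a cone to 8 mm at the tip. Cap is fixed.
- tube_orange: high standard: 50 ml conical screw-cap tube, orange cap, 115 mm tall, 35 to 70 g, upright in one of the rack's four places (which one varies). Origin: bottom tip; z up to the cap. Grip the round cap from above: 35 mm across, from 101 to 113 mm above the origin. Body below: 28 mm wide down to height 24 mm, then a cone to 8 mm at the tip. Cap is fixed.
- well_1: carousel well 1: grey cup at the red index mark on the platter's rim. 60 mm tall, mouth 34 mm inside, 42 mm outside, narrowing to a cone for the tip. Origin: centre of its underside, 29 mm above the bench; z up, x outward from the carousel's axis (at x = -80 mm). A tube fully home has its origin about 2 mm above this one, its cap top 146 mm above the bench.
- well_2: carousel well 2: grey cup next clockwise from well_1, two white pips at the rim. 60 mm tall, mouth 34 mm inside, 42 mm outside, narrowing to a cone for the tip. Origin: centre of its underside, 29 mm above the bench; z up, x outward from the carousel's axis (at x = -80 mm). A tube fully home has its origin about 2 mm above this one, its cap top 146 mm above the bench.
- well_3: carousel well 3: grey cup second clockwise from well_1, three pips. 60 mm tall, mouth 34 mm inside, 42 mm outside, narrowing to a cone for the tip. Origin: centre of its underside, 29 mm above the bench; z up, x outward from the carousel's axis (at x = -80 mm). A tube fully home has its origin about 2 mm above this one, its cap top 146 mm above the bench.
- well_4: carousel well 4: grey cup third clockwise from well_1, four pips. 60 mm tall, mouth 34 mm inside, 42 mm outside, narrowing to a cone for the tip. Origin: centre of its underside, 29 mm above the bench; z up, x outward from the carousel's axis (at x = -80 mm). A tube fully home has its origin about 2 mm above this one, its cap top 146 mm above the bench.
- carousel (a joint): angle of the platter, rad, anticlockwise positive seen from above: a dark disc 236 mm across, six cups 60 degrees apart (two unmarked ones are spare), on a round white base fixed to the bench. It turns at a light sideways touch (about 0.15 N at a cup). Hub knob at its centre, up to 67 mm above the bench.
- tube_rack: dark rack fixed to the bench, 70 x 240 x 70 mm, four places in a row along its y axis (y = -84, -28, 28, 84 mm). Origin: centre of its underside; z up. Tubes in it have their origin at and cap tops 115 mm above the bench. Top plate at 68 mm with 34 mm square holes: lift a tube 70 mm to clear it, 150 mm and more to carry it over tubes in the carousel.

How it is judged:
At the end, for the whole second after the job is handed in: Each tube stands released and at rest at the bottom of its own well (white in 1, blue in 2, green in 3, orange in 4): tip within 8 mm of the centre, origin under 12 mm above the well's, leaning under 0.2 rad; the carousel is at rest with well 1 within 18 mm of its start (horizontal distance between tube_white and well_1 below 0.008 m and z of tube_white in the frame of well_1 between -0.002 and 0.012 m and angle between each of tube_white, tube_blue, tube_green, tube_orange's own z axis and vertical below 0.2 rad and linear speed of each of tube_white, tube_blue, tube_green, tube_orange below 0.02 m/s and horizontal distance between tube_blue and well_2 below 0.008 m and z of tube_blue in the frame of well_2 between -0.002 and 0.012 m and horizontal distance between tube_green and well_3 below 0.008 m and z of tube_green in the frame of well_3 between -0.002 and 0.012 m and horizontal distance between tube_orange and well_4 below 0.008 m and z of tube_orange in the frame of well_4 between -0.002 and 0.012 m and distance of well_1 from where it was at the start of the episode below 0.018 m and velocity of joint carousel between -0.05 and 0.05 rad/s); the robot touches nothing.
It fails at once if the carousel has been turned more than about 15 degrees from where it stood (distance of well_1 from where it was at the start of the episode above 0.021 m).
It fails at once if a tube has been tipped more than about 35 degrees (angle between any of tube_white, tube_blue, tube_green, tube_orange's own z axis and vertical above 0.6 rad).
It fails at once if a tube has been dropped from more than about 2 cm ((contact force between tube_white and anything else below 0.01 N and linear speed of tube_white above 0.65 m/s) or (contact force between tube_blue and anything else below 0.01 N and linear speed of tube_blue above 0.65 m/s) or (contact force between tube_green and anything else below 0.01 N and linear speed of tube_green above 0.65 m/s) or (contact force between tube_orange and anything else below 0.01 N and linear speed of tube_orange above 0.65 m/s)).
It also fails if it takes over 109 s, if anything falls off the work surface, if the arm or the gripper's body presses on something with over 40 N, if the wrist force passes 120 N, or if a joint passes its speed limit or range.

## Working session

There is one attempt and no reset: what is moved stays moved. The work goes in short steps, Python scripts to look and compute and a shell command to move; the robot and the scene stay as the last step left them, time stands still between calls to the robot, and variables do not carry over. Pictures are saved under pics/ and viewed, at most 14 in all, crops included, and the job is handed in when it is done.

```bash
ls; mkdir -p pics
python3 - <<'E'
from bench import ctrl,camera
import cv2
o=ctrl.get_obs();print(o['time_s'],o['eef_pos'],o['eef_rot'],o['opening'],ctrl.finger_overhang)
for n in ['top','scene']:
    c=camera(n);cv2.imwrite(f'pics/{n}0.png',c['color']);print(n,c['fx'],c['fy'],c['cx'],c['cy'],c['distortion'],c['xyz'],c['rotation'])
E
```

```text
pics
0.0 [0.25222845 0.51612862 0.23840197] [-3.63859835e-04  2.25439239e-01  9.74256846e-01 -7.84831118e-04] 0.9981536760816837 0.008
top 521.5038501487398 521.5038501487398 283.0138062742209 203.03686564526672 [-0.04445945  0.          0.          0.          0.        ] [ 0.35898598 -0.04011889  1.38087548] [-0.04371834  0.71304262 -0.69827905  0.04544556]
scene 541.5311952473094 541.5311952473094 271.510322053367 215.52085417203372 [-0.1046699  0.         0.         0.         0.       ] [ 0.0305505  -0.98900641  0.62366218] [-0.50443505  0.83156603 -0.19906909  0.12006128]
```

View pics/top0.png

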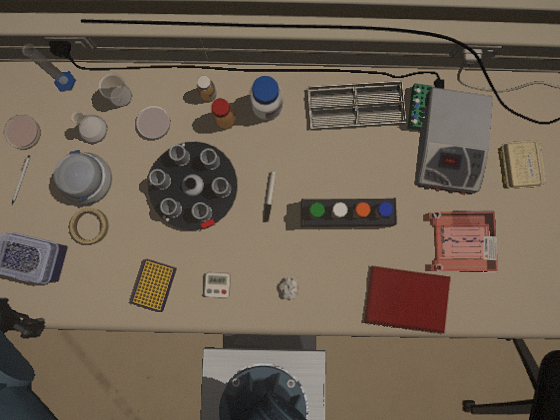

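View pics/scene0.png

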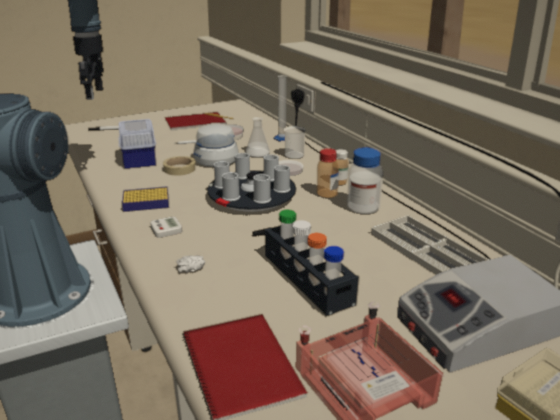

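The top view has x up and y left. Caps sit in the rack from left to right: green (317,210), white (340,210), orange (363,210), blue (386,210). The red mark is at (208,224), so clockwise the wells are 1 ≈ (202,211), 2 ≈ (170,208), 3 ≈ (158,179), 4 ≈ (179,154).

```bash
cat > h.py <<'E'
import cv2,numpy as np
from scipy.spatial.transform import Rotation as R
def rot(q): return R.from_quat([q[1],q[2],q[3],q[0]]).as_matrix()
def cam(c,o=None):
    K=np.array([[c['fx'],0,c['cx']],[0,c['fy'],c['cy']],[0,0,1.]]);d=np.array(c['distortion'],float)
    if 'hand_eye' in c:
        T=np.eye(4);T[:3,:3]=rot(o['eef_rot']);T[:3,3]=o['eef_pos'];T=T@np.array(c['hand_eye']);return K,d,T[:3,:3],T[:3,3]
    r=np.array(c['rotation']);return K,d,(rot(r) if r.size==4 else r),np.array(c['xyz'])
def ray(cm,uv,z):
    K,d,Rm,t=cm
    p=cv2.undistortPoints(np.array(uv,float).reshape(-1,1,2),K,d)[:,0]
    w=np.c_[p,np.ones(len(p))]@Rm.T
    return t+w*((z-t[2])/w[:,2])[:,None]
def proj(cm,P):
    K,d,Rm,t=cm
    return cv2.projectPoints(np.array(P,float).reshape(-1,1,3),cv2.Rodrigues(Rm.T)[0],-Rm.T@t,K,d)[0][:,0]
def blobs(img,lo,hi,amin=40):
    m=cv2.inRange(cv2.cvtColor(img,cv2.COLOR_BGR2HSV),lo,hi)
    return [c for c in cv2.findContours(m,cv2.RETR_EXTERNAL,cv2.CHAIN_APPROX_NONE)[0] if cv2.contourArea(c)>=amin]
E
python3 - <<'E'
from h import *
from bench import camera
c=camera('top');I=c['color'];cm=cam(c)
print(proj(cm,[[.252,.516,.238],[0,0,0]]))
for n,lo,hi in [('white',(0,0,150),(30,60,255)),('blue',(110,120,60),(130,255,255)),('green',(50,100,50),(75,255,255)),('orange',(5,150,120),(18,255,255)),('red',(0,170,80),(4,255,255))]:
    for b in blobs(I,lo,hi,15):
        (u,v),r=cv2.minEnclosingCircle(b)
        if (300<u<400 and 195<v<225) or (n=='red' and 140<u<240 and 140<v<240): print(n,u,v,r,cv2.contourArea(b),ray(cm,[u,v],.115 if n!='red' else .03)[0])
# platter disc
g=cv2.cvtColor(I,cv2.COLOR_BGR2GRAY);m=np.uint8((g<75)*255);m[:, :140]=0;m[:,245:]=0;m[:130]=0;m[240:]=0
k=max(cv2.findContours(m,cv2.RETR_EXTERNAL,cv2.CHAIN_APPROX_NONE)[0],key=cv2.contourArea)
w=ray(cm,cv2.convexHull(k)[:,0],.029);C,r=cv2.minEnclosingCircle(np.float32(w[:,:2]));print('disc',C,r)
cv2.imwrite('pics/car.png',cv2.resize(I[135:240,140:245],None,fx=5.7,fy=5.7,interpolation=cv2.INTER_CUBIC))
E
```

```text
[[ 24.49412495 312.52445896]
 [262.40779032 409.78479504]]
white 339.7727355957031 209.22727966308594 6.816756248474121 124.0 [ 0.50727251 -0.1806361   0.115     ]
blue 384.99151611328125 208.95762634277344 7.241824626922607 136.5 [ 0.51026212 -0.29157126  0.115     ]
green 317.0 209.42857360839844 7.457460880279541 151.5 [ 0.50560584 -0.12492293  0.115     ]
orange 362.72222900390625 209.1666717529297 7.20305871963501 138.0 [ 0.5086017  -0.23687823  0.115     ]
red 207.0 222.5 6.18475866317749 50.5 [0.47519614 0.15489194 0.03      ]
disc (0.5702153444290161, 0.2082543820142746) 0.1277715563774109
```

View pics/car.png

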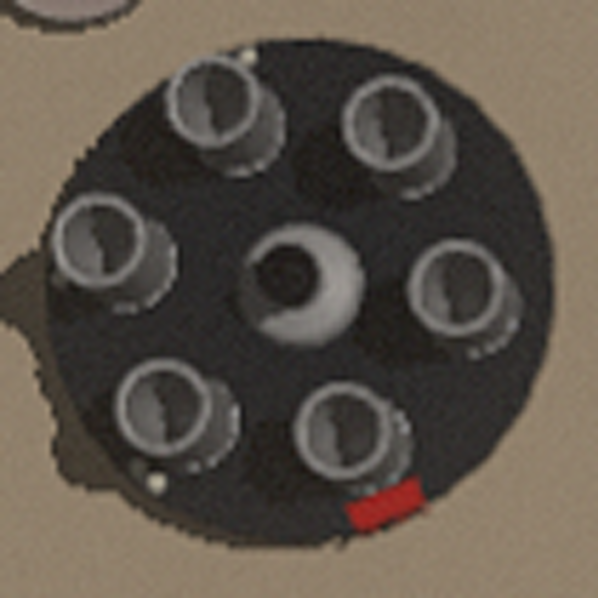

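The crop shows six rims, with w1 ≈ (341,430), w2 (165,406), w3 (99,241), w4 (212,101), and spares (391,121) and (457,288). The red mark is just outside w1, which confirms the order.

Run:
```python
from h import *
from bench import camera
from scipy.optimize import least_squares
c=camera('top');cm=cam(c)
p=(np.array([[341,430],[165,406],[99,241],[212,101],[391,121],[457,288]])+.5)/5.7-.5+[140,135]
w=ray(cm,p,.089)[:,:2];print(w)
f=lambda x:(np.c_[x[0]+.08*np.cos(x[2]-np.arange(6)*np.pi/3),x[1]+.08*np.sin(x[2]-np.arange(6)*np.pi/3)]-w).ravel()
s=least_squares(f,[.57,.208,-2.6]);print(s.x,np.round(f(s.x).reshape(-1,2)*1e3,1));print(f(s.x).reshape(-1,2)+w)
```

```text
[[0.50090988 0.16653084]
 [0.50984066 0.24426065]
 [0.58257218 0.27709473]
 [0.64665452 0.2300357 ]
 [0.63919226 0.15003581]
 [0.56484565 0.11799633]]
[ 0.57400252  0.19765901 -2.72785413] [[-0.2 -1. ]
 [-0.3  0.8]
 [ 0.2  0.1]
 [ 0.6 -0.2]
 [-0.7  0.3]
 [ 0.4  0.1]]
[[0.50075259 0.16549619]
 [0.50952374 0.24501391]
 [0.58277368 0.27717673]
 [0.64725246 0.22982183]
 [0.63848131 0.15030411]
 [0.56523137 0.1181413 ]]
```

```bash
python3 -m pendant '[[0.161,-0.159,0.045,0,0,-0.071],[0.161,-0.159,0.045,0,0,-0.071],[0.161,-0.159,0.045,0,0,-0.071],[0.161,-0.159,0.045,0,0,-0.071],[0.161,-0.159,0.045,0,0,-0.071],[0.161,-0.159,0.045,0,0,-0.071],[0.161,-0.159,0.045,0,0,-0.071],[0.161,-0.159,0.045,0,0,-0.071],[0.161,-0.159,0.045,0,0,-0.071],[0.161,-0.159,0.045,0,0,-0.071]]' 0.3
python3 - <<'E'
from h import *
from bench import ctrl,camera
o=ctrl.get_obs();c=camera('wrist');cm=cam(c,o);I=c['color'].copy()
print(o['eef_pos'],o['eef_rot'],o['opening'],np.abs(o['dq']).max(),c['hand_eye'])
W=np.array([[0.50075259,0.16549619,.089],[0.50952374,0.24501391,.089],[0.58277368,0.27717673,.089],[0.64725246,0.22982183,.089]])
t=np.linspace(0,6.28,40)
cv2.imwrite('pics/w1raw.png',I)
for w in W:
    q=proj(cm,w+np.c_[.017*np.cos(t),.017*np.sin(t),0*t]);cv2.polylines(I,[np.int32(q)],True,(0,255,0),1)
cv2.imwrite('pics/w1.png',I)
E
```

```text
time_s: 1.45
eef_pos: [0.5754, 0.1974, 0.3294]
eef_rot: [-0.0, 0.708, 0.706, -0.0]
wrist_force: [-0.5, -0.9, 0.3]
opening: 0.65
grasp_force: 0.0
[0.57541299 0.19741278 0.32936291] [-1.50058208e-04  7.08179531e-01  7.06032381e-01 -7.54379061e-05] 0.6498264229412675 0.4989041040092851 [[ 3.65725715e-04 -9.64996921e-01 -2.62260954e-01  6.50688493e-02]
 [ 9.99999632e-01  1.49423751e-04  8.44701113e-04  3.43266878e-04]
 [-7.75945957e-04 -2.62261167e-01  9.64996621e-01 -1.34479180e-01]
 [ 0.00000000e+00  0.00000000e+00  0.00000000e+00  1.00000000e+00]]
```

View pics/w1.png

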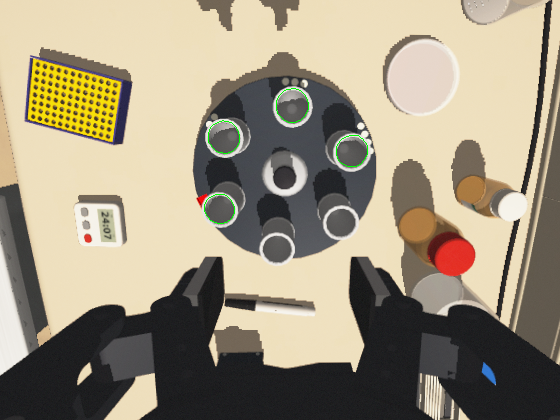

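The overlay is within a pixel or two of the rims. Pips show two at (210,123), three at (295,82) and four at (365,138), agreeing with wells 2, 3 and 4. I'll refine with a still picture.

Run:
```python
from h import *
from bench import ctrl,camera
camera('wrist')
o=ctrl.get_obs();c=camera('wrist');cm=cam(c,o);I=c['color'];print(np.abs(o['dq']).max(),o['eef_pos'])
g=cv2.cvtColor(I,cv2.COLOR_BGR2GRAY)
A=-2.72785413-np.arange(6)*np.pi/3;W=np.c_[.574+.08*np.cos(A),.19766+.08*np.sin(A),.089+0*A]
P=proj(cm,W)
for w,p in zip(W,P):
    u,v=np.int32(p);k=cv2.resize(g[v-28:v+28,u-28:u+28],None,fx=6,fy=6,interpolation=cv2.INTER_CUBIC)
    r=np.linalg.norm(proj(cm,w+[.019,0,0])-p)*6
    h=cv2.HoughCircles(k,cv2.HOUGH_GRADIENT,1.5,300,param1=120,param2=20,minRadius=int(r*.85),maxRadius=int(r*1.15))
    if h is None: print('none');continue
    q=(h[0,0,:2]+.5)/6-.5+[u-28,v-28];print(w[:2].round(4),((ray(cm,q,.089)[0]-w)*1e3).round(1),h[0,0,2]/r)
cv2.imwrite('pics/w2.png',cv2.resize(I[70:280,180:390],None,fx=2.8,fy=2.8))
```

```text
0.05759111537932893 [0.57749989 0.19505967 0.32974379]
[0.5008 0.1655] [-1.2 -1.7  0. ] 1.116289639976172
[0.5095 0.245 ] [-1.6 -1.1  0. ] 1.1384448650125096
[0.5828 0.2772] [-0.3  0.6  0. ] 1.0637738332114992
[0.6472 0.2298] [-0.5 -1.3  0. ] 1.0883937749163777
[0.6385 0.1503] [-0.4 -1.2  0. ] 0.8673266633422737
[0.5652 0.1181] [-0.4 -2.1  0. ] 1.0976534904224216
```

```bash
python3 -m pendant '[[-0.044,-0.285,0,0,0,0],[-0.044,-0.285,0,0,0,0],[-0.044,-0.285,0,0,0,0],[-0.044,-0.285,0,0,0,0],[-0.044,-0.285,0,0,0,0],[-0.044,-0.285,0,0,0,0],[-0.044,-0.285,0,0,0,0],[-0.044,-0.285,0,0,0,0],[0,0,0,0,0,0],[0,0,0,0,0,0]]' 0.2
python3 - <<'E'
from h import *
from bench import ctrl,camera
o=ctrl.get_obs();c=camera('wrist');cm=cam(c,o);I=c['color'].copy();print(np.abs(o['dq']).max(),o['eef_pos'],o['opening'])
g=cv2.cvtColor(I,cv2.COLOR_BGR2GRAY)
for n,P in dict(green=[.5056,-.1249],white=[.5073,-.1806],orange=[.5086,-.2369],blue=[.5103,-.2916]).items():
    w=np.r_[P,.115];p=proj(cm,w)[0];u,v=np.int32(p)
    k=cv2.resize(g[v-34:v+34,u-34:u+34],None,fx=6,fy=6,interpolation=cv2.INTER_CUBIC)
    r=np.linalg.norm(proj(cm,w+[.0175,0,0])-p)*6
    h=cv2.HoughCircles(k,cv2.HOUGH_GRADIENT,1.5,300,param1=120,param2=20,minRadius=int(r*.85),maxRadius=int(r*1.15))
    if h is None: print(n,p,'none');continue
    q=(h[0,0,:2]+.5)/6-.5+[u-34,v-34];print(n,p,ray(cm,q,.114)[0],h[0,0,2]/r)
    cv2.circle(I,tuple(np.int32(q.round())),int(h[0,0,2]/6),(0,255,255),1)
cv2.imwrite('pics/r1.png',I)
E
```

```text
time_s: 2.85
eef_pos: [0.5041, -0.2562, 0.3288]
eef_rot: [-0.001, 0.707, 0.708, 0.0]
wrist_force: [-0.8, -0.6, 0.1]
opening: 0.599
grasp_force: 0.0
0.024672875792665642 [ 0.50411761 -0.25622859  0.32884496] 0.5991673137002411
green [287.47185615  47.9490419 ] none
white [289.06300762 109.29826472] [ 0.50672085 -0.18190288  0.114     ] 1.0357025655932521
orange [290.13070346 166.87503068] none
blue [291.49438296 218.63269839] none
```

View pics/r1.png

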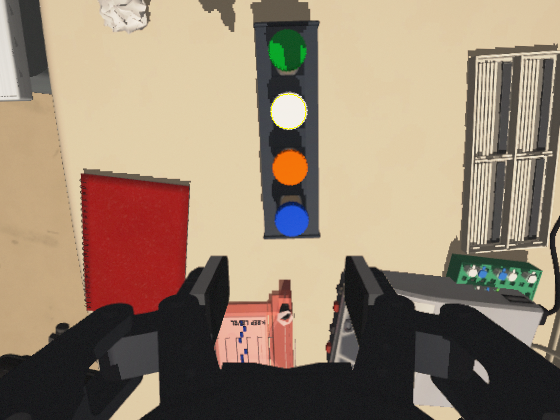

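The caps are at green (287,49), white (289,110), orange (290,168) and blue (292,219), and all match the top-camera estimates. I'll pick up white first.

```bash
python3 -m pendant '[[0.005,0.125,-0.1,0,0,0],[0.005,0.125,-0.1,0,0,0],[0.005,0.125,-0.1,0,0,0],[0,0,-0.2,0,0,0],[0,0,-0.2,0,0,0],[0,0,-0.17,0,0,0],[0,0,-0.15,0,0,0],[0,0,-0.15,0,0,0],[0,0,0,0,0,0],[0,0,0,0,0,0]]' 0.2
python3 - <<'E'
from bench import camera
import cv2
cv2.imwrite('pics/g1.png',camera('scene')['color'][150:330,200:440].repeat(3,0).repeat(3,1))
E
```

```text
time_s: 4.15
eef_pos: [0.5081, -0.1818, 0.0965]
eef_rot: [0.001, 0.706, 0.708, 0.0]
wrist_force: [0.4, -0.4, 0.8]
opening: 0.6
grasp_force: 0.0
```

View pics/g1.png

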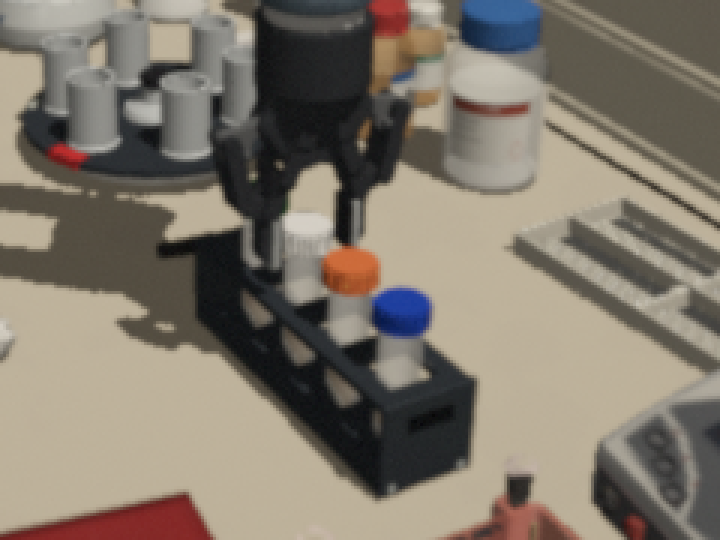

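The fingers straddle the white cap (at about (305,230) in the crop), clear of the rack and neighbours.

```bash
python3 -m pendant '[[0,0,0,0,0,0],[0,0,0,0,0,0],[0,0,0,0,0,0],[0,0,0,0,0,0],[0,0,0,0,0,0],[0,0,0,0,0,0],[0,0,0.05,0,0,0],[0,0,0.1,0,0,0],[0,0,0.15,0,0,0],[0,0,0.15,0,0,0]]' -1
```

```text
time_s: 5.45
eef_pos: [0.5068, -0.1823, 0.1863]
eef_rot: [-0.0, 0.707, 0.707, -0.0]
wrist_force: [-0.2, -0.3, -0.4]
opening: 0.379
grasp_force: 59.5
```

```bash
python3 -m pendant '[[0,0.06,0.14,0,0,0],[0,0.12,0.14,0,0,0],[0,0.2,0.12,0,0,0],[-0.008,0.24,0,0,0,0],[-0.008,0.24,0,0,0,0],[-0.008,0.24,0,0,0,0],[-0.008,0.24,0,0,0,0],[0,0.24,0,0,0,0],[0,0.15,0,0,0,0],[0,0,0,0,0,0]]'
python3 - <<'E'
from bench import camera,ctrl
import cv2
o=ctrl.get_obs();print(o['eef_pos'],abs(o['dq']).max())
c=camera('wrist');o=ctrl.get_obs();print(o['eef_pos'])
cv2.imwrite('pics/p1.png',c['color'])
E
```

```text
time_s: 6.7
eef_pos: [0.5002, 0.1654, 0.2655]
eef_rot: [-0.0, 0.706, 0.709, -0.0]
wrist_force: [-0.2, -1.1, -1.0]
opening: 0.379
grasp_force: 59.5
[0.50017397 0.16536375 0.26547193] 0.048274741231164105
[0.50036418 0.16415223 0.26537314]
```

View pics/p1.png

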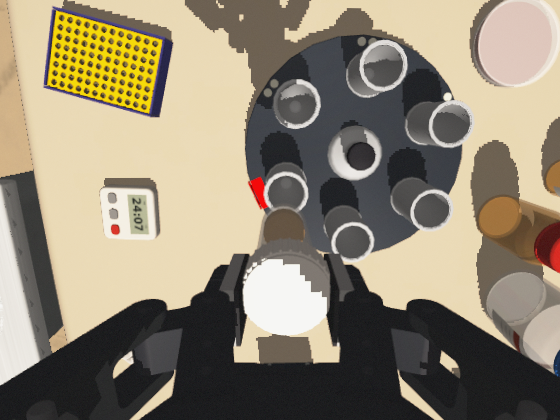

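The tube hangs directly in line with well 1: both are at column ≈286, with the cup rim at (286,187).

```bash
python3 -m pendant '[[0,0,-0.1,0,0,0],[0,0,-0.1,0,0,0],[0,0,-0.1,0,0,0],[0,0,-0.1,0,0,0],[0,0,-0.06,0,0,0],[0,0,-0.06,0,0,0],[0,0,-0.06,0,0,0],[0,0,-0.05,0,0,0],[0,0,-0.04,0,0,0],[0,0,0,0,0,0]]'
```

```text
time_s: 8.0
eef_pos: [0.5005, 0.1636, 0.1307]
eef_rot: [-0.0, 0.707, 0.707, -0.0]
wrist_force: [-0.3, -0.9, -0.2]
opening: 0.385
grasp_force: 59.6
```

```bash
python3 -m pendant '[[0,0,-0.005,0,0,0],[0,0,-0.005,0,0,0],[0,0,-0.005,0,0,0],[0,0,0,0,0,0],[0,0,0,0,0,0],[0,0,0,0,0,0],[0,0,0,0,0,0],[0,0,0,0,0,0],[0,0,0,0,0,0],[0,0,0,0,0,0]]'
```

```text
time_s: 9.25
eef_pos: [0.5009, 0.1636, 0.1284]
eef_rot: [0.0, 0.707, 0.707, 0.0]
wrist_force: [0.2, 0.5, 0.5]
opening: 0.378
grasp_force: 59.6
```

```bash
python3 -m pendant '[[0,0,-0.005,0,0,0],[0,0,0,0,0,0],[0,0,0,0,0,0],[0,0,0,0,0,0],[0,0,0,0,0,0],[0,0,0,0,0,0],[0,0,0.05,0,0,0],[0,0,0.15,0,0,0],[0,0,0.25,0,0,0],[0,0,0.25,0,0,0]]' 0.2
python3 - <<'E'
from bench import camera
import cv2
cv2.imwrite('pics/s2.png',cv2.resize(camera('top')['color'][130:245,130:400],None,fx=2.9,fy=2.9,interpolation=cv2.INTER_CUBIC))
E
```

```text
time_s: 10.5
eef_pos: [0.5006, 0.1635, 0.2694]
eef_rot: [0.0, 0.707, 0.707, 0.0]
wrist_force: [1.0, 0.4, 0.2]
opening: 0.601
grasp_force: 0.0
```

View pics/s2.png

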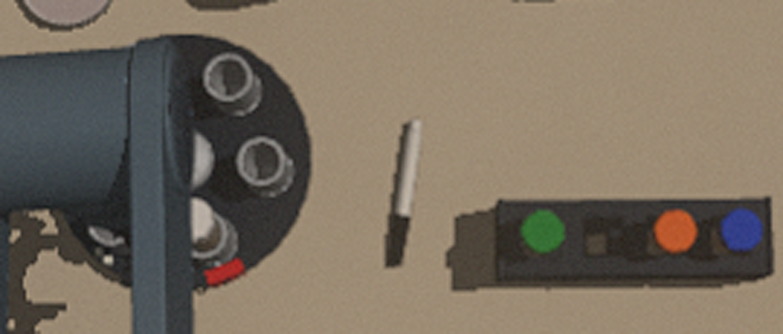

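White stands in well 1 at crop (210,220), and the red mark hasn't moved. Next is blue.

```bash
python3 -m pendant '[[0,-0.2,0,0,0,0],[0.006,-0.29,0,0,0,0],[0.007,-0.29,0,0,0,0],[0.007,-0.29,0,0,0,0],[0.007,-0.29,0,0,0,0],[0.007,-0.29,0,0,0,0],[0.007,-0.29,0,0,0,0],[0.006,-0.24,0,0,0,0],[0,-0.1,0,0,0,0],[0,0,0,0,0,0]]' 0.2
python3 - <<'E'
from bench import camera,ctrl
from h import *
camera('top');o=ctrl.get_obs();print(o['eef_pos'])
c=camera('top');cm=cam(c);I=c['color']
for b in blobs(I,(0,170,80),(4,255,255),15):
    (u,v),r=cv2.minEnclosingCircle(b)
    if 140<u<240 and 140<v<240: print('red was 207,222.5:',u,v)
E
```

```text
time_s: 11.8
eef_pos: [0.51, -0.293, 0.2673]
eef_rot: [-0.0, 0.707, 0.707, 0.0]
wrist_force: [-0.1, 0.3, -0.9]
opening: 0.602
grasp_force: 0.0
[ 0.51011643 -0.29171125  0.26723809]
red was 207,222.5: 207.07142639160156 223.2142791748047
```

Carousel still. Lower by 171 mm to 0.0965.

```bash
python3 -m pendant '[[0,0,-0.15,0,0,0],[0,0,-0.2,0,0,0],[0,0,-0.2,0,0,0],[0,0,-0.15,0,0,0],[0,0,-0.1,0,0,0],[0,0,-0.05,0,0,0],[0,0,0,0,0,0],[0,0,0,0,0,0],[0,0,0,0,0,0],[0,0,0,0,0,0]]' 0.2 && python3 -m pendant '[[0,0,0,0,0,0],[0,0,0,0,0,0],[0,0,0,0,0,0],[0,0,0,0,0,0],[0,0,0,0,0,0],[0,0,0,0,0,0],[0,0,0.05,0,0,0],[0,0,0.1,0,0,0],[0,0,0.15,0,0,0],[0,0,0.15,0,0,0]]' -1
```

```text
time_s: 13.15
eef_pos: [0.5104, -0.2928, 0.098]
eef_rot: [0.001, 0.707, 0.707, 0.0]
wrist_force: [0.2, -0.8, 0.8]
opening: 0.599
grasp_force: 0.0
time_s: 14.4
eef_pos: [0.5103, -0.2924, 0.1894]
eef_rot: [0.0, 0.707, 0.707, 0.0]
wrist_force: [-0.9, -0.3, -1.2]
opening: 0.386
grasp_force: 59.5
```

```bash
python3 -m pendant '[[0,0.1,0.14,0,0,0],[0,0.2,0.14,0,0,0],[0,0.27,0.14,0,0,0],[0,0.3,0,0,0,0],[0,0.3,0,0,0,0],[0,0.3,0,0,0,0],[0,0.3,0,0,0,0],[0,0.3,0,0,0,0],[-0.003,0.3,0,0,0,0],[-0.002,0.31,0,0,0,0]]'
python3 - <<'E'
from bench import camera,ctrl
import cv2
for i in range(4): c=camera('wrist')
for i in range(2): print(ctrl.get_obs()['eef_pos']);c=camera('wrist')
cv2.imwrite('pics/p2.png',c['color'])
E
```

```text
time_s: 15.65
eef_pos: [0.509, 0.2456, 0.273]
eef_rot: [0.001, 0.707, 0.707, 0.001]
wrist_force: [0.1, -0.5, 0.2]
opening: 0.384
grasp_force: 59.6
[0.50874956 0.24486397 0.27226335]
[0.5090092  0.24372304 0.27209371]
```

View pics/p2.png

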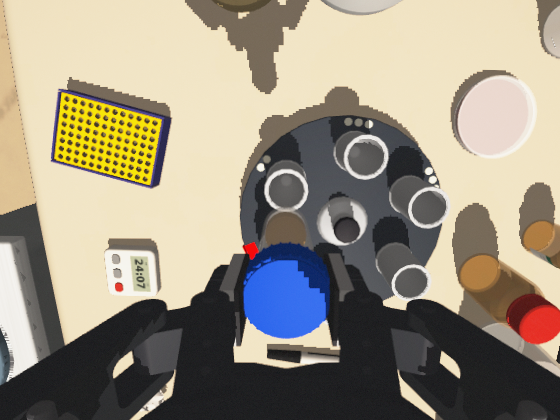

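Well 2, with two pips, has its rim at (286,187) and is in line with the tube, as for white. I'll lower it 143 mm.

```bash
python3 -m pendant '[[0,0,-0.1,0,0,0],[0,0,-0.13,0,0,0],[0,0,-0.12,0,0,0],[0,0,-0.1,0,0,0],[0,0,-0.08,0,0,0],[0,0,-0.07,0,0,0],[0,0,-0.05,0,0,0],[0,0,-0.04,0,0,0],[0,0,-0.02,0,0,0],[0,0,-0.005,0,0,0]]'
python3 - <<'E'
from bench import camera,ctrl
from h import *
import numpy as np
L=[]
for i in range(6): c=camera('top');L.append(np.r_[ctrl.get_obs()['eef_pos'],ctrl.get_obs()['wrist_force']])
print(np.mean(L[2:],0).round(4))
E
```

```text
time_s: 17.2
eef_pos: [0.5095, 0.2439, 0.1289]
eef_rot: [0.0, 0.707, 0.707, 0.0]
wrist_force: [-1.1, 0.6, 4.7]
opening: 0.379
grasp_force: 60.1
[ 0.5096  0.2438  0.129  -0.7806  0.7949  3.8964]
```

Contact at the bottom (4 N). Release, rise, go to green.

```bash
python3 -m pendant '[[0,0,0,0,0,0],[0,0,0,0,0,0],[0,0,0,0,0,0],[0,0,0,0,0,0],[0,0,0,0,0,0],[0,0,0,0,0,0],[0,0,0.05,0,0,0],[0,0,0.15,0,0,0],[0,0,0.25,0,0,0],[0,0,0.25,0,0,0]]' 0.2 && python3 -m pendant '[[0,-0.15,0,0,0,0],[-0.002,-0.25,0,0,0,0],[-0.002,-0.29,0,0,0,0],[-0.002,-0.29,0,0,0,0],[-0.002,-0.29,0,0,0,0],[-0.002,-0.26,0,0,0,0],[-0.004,-0.2,0,0,0,0],[-0.004,-0.1,0,0,0,0],[0,-0.02,0,0,0,0],[0,0,0,0,0,0]]' 0.2
python3 - <<'E'
from bench import camera,ctrl
from h import *
for i in range(3):o=ctrl.get_obs();c=camera('top')
print(o['eef_pos']);I=c['color']
for b in blobs(I,(0,170,80),(4,255,255),15):
    (u,v),r=cv2.minEnclosingCircle(b)
    if 140<u<240 and 140<v<240: print('red was 207,222.5:',u,v)
cv2.imwrite('pics/s3.png',cv2.resize(I[130:245,130:400],None,fx=2.9,fy=2.9,interpolation=cv2.INTER_CUBIC))
E
```

```text
time_s: 18.75
eef_pos: [0.509, 0.2435, 0.2704]
eef_rot: [0.0, 0.707, 0.707, 0.0]
wrist_force: [0.3, -0.1, 0.0]
opening: 0.596
grasp_force: 0.0
time_s: 20.0
eef_pos: [0.5056, -0.1256, 0.2684]
eef_rot: [-0.0, 0.707, 0.708, 0.0]
wrist_force: [-0.9, 0.7, -0.7]
opening: 0.597
grasp_force: 0.0
[ 0.50568277 -0.12510184  0.26832974]
```

View pics/s3.png

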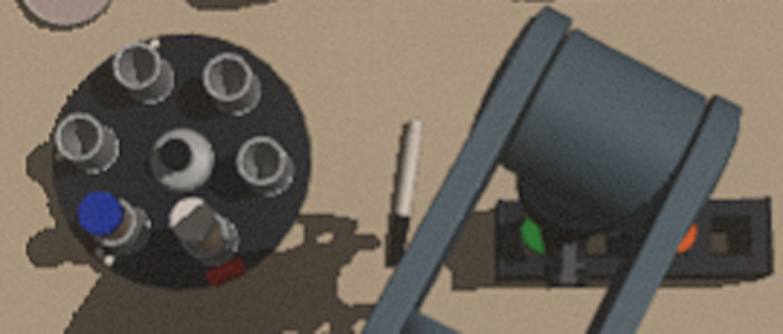

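Blue at crop (100,213) is upright in well 2, and the red mark at (226,271) has not moved. It is only dimmer because it is in shadow. Picking green.

```bash
python3 -m pendant '[[0,0,-0.15,0,0,0],[0,0,-0.2,0,0,0],[0,0,-0.2,0,0,0],[0,0,-0.15,0,0,0],[0,0,-0.1,0,0,0],[0,0,-0.05,0,0,0],[0,0,0,0,0,0],[0,0,0,0,0,0],[0,0,0,0,0,0],[0,0,0,0,0,0]]' 0.2 && python3 -m pendant '[[0,0,0,0,0,0],[0,0,0,0,0,0],[0,0,0,0,0,0],[0,0,0,0,0,0],[0,0,0,0,0,0],[0,0,0,0,0,0],[0,0,0.05,0,0,0],[0,0,0.1,0,0,0],[0,0,0.15,0,0,0],[0,0,0.15,0,0,0]]' -1
```

```text
time_s: 21.4
eef_pos: [0.5059, -0.1266, 0.0989]
eef_rot: [0.001, 0.707, 0.707, 0.0]
wrist_force: [-1.2, 0.1, 0.2]
opening: 0.599
grasp_force: 0.0
time_s: 22.65
eef_pos: [0.5053, -0.1262, 0.1892]
eef_rot: [-0.0, 0.707, 0.707, -0.0]
wrist_force: [0.4, -0.9, -1.0]
opening: 0.387
grasp_force: 59.6
```

```bash
python3 -m pendant '[[0,0.1,0.14,0,0,0],[0.04,0.2,0.14,0,0,0],[0.05,0.25,0.14,0,0,0],[0.05,0.26,0,0,0,0],[0.05,0.26,0,0,0,0],[0.05,0.26,0,0,0,0],[0.05,0.26,0,0,0,0],[0.05,0.24,0,0,0,0],[0.045,0.18,0,0,0,0],[0,0,0,0,0,0]]'
python3 - <<'E'
from bench import camera,ctrl
import cv2
for i in range(4): o=ctrl.get_obs();c=camera('wrist')
print(o['eef_pos']);cv2.imwrite('pics/p3.png',c['color'])
E
```

```text
time_s: 23.9
eef_pos: [0.5821, 0.2781, 0.2719]
eef_rot: [-0.0, 0.706, 0.709, -0.0]
wrist_force: [0.3, -1.3, -0.7]
opening: 0.381
grasp_force: 59.7
[0.58231007 0.27486054 0.27211925]
```

View pics/p3.png

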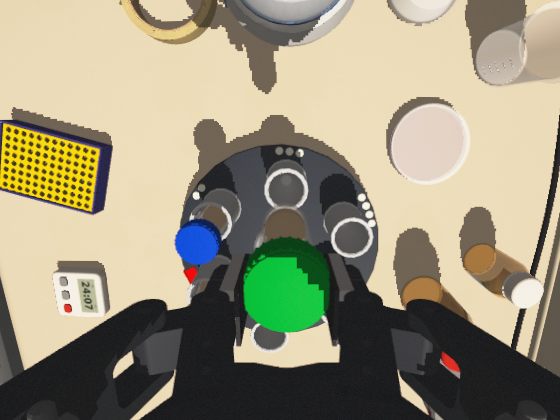

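Green lines up with well 3 (three pips), whose rim is at (286,189). I'll lower it with a 1 mm correction in y.

```bash
python3 -m pendant '[[0,0.004,-0.1,0,0,0],[0,0,-0.13,0,0,0],[0,0,-0.12,0,0,0],[0,0,-0.1,0,0,0],[0,0,-0.08,0,0,0],[0,0,-0.07,0,0,0],[0,0,-0.05,0,0,0],[0,0,-0.04,0,0,0],[0,0,-0.015,0,0,0],[0,0,-0.005,0,0,0]]'
python3 - <<'E'
from bench import camera,ctrl
import numpy as np
L=[]
for i in range(5): c=camera('top');L.append(np.r_[ctrl.get_obs()['eef_pos'],ctrl.get_obs()['wrist_force']])
print(np.mean(L[1:],0).round(4))
E
```

```text
time_s: 25.35
eef_pos: [0.5828, 0.2764, 0.1305]
eef_rot: [0.0, 0.707, 0.707, 0.0]
wrist_force: [0.1, -0.6, -0.8]
opening: 0.381
grasp_force: 59.7
[ 0.5828  0.2765  0.1308 -0.2505  0.2975 -0.4644]
```

Not touching yet; go down 2 mm more.

```bash
python3 -m pendant '[[0,0,-0.005,0,0,0],[0,0,-0.004,0,0,0],[0,0,-0.002,0,0,0],[0,0,0,0,0,0],[0,0,0,0,0,0],[0,0,0,0,0,0],[0,0,0,0,0,0],[0,0,0,0,0,0],[0,0,0,0,0,0],[0,0,0,0,0,0]]'
```

```text
time_s: 26.85
eef_pos: [0.5838, 0.2765, 0.1298]
eef_rot: [0.001, 0.707, 0.707, 0.001]
wrist_force: [-0.1, -0.4, 6.4]
opening: 0.382
grasp_force: 60.2
```

Seated. Release, rise, go to orange.

```bash
python3 -m pendant '[[0,0,0,0,0,0],[0,0,0,0,0,0],[0,0,0,0,0,0],[0,0,0,0,0,0],[0,0,0,0,0,0],[0,0,0,0,0,0],[0,0,0.05,0,0,0],[0,0,0.15,0,0,0],[0,0,0.25,0,0,0],[0,0,0.25,0,0,0]]' 0.2 && python3 -m pendant '[[0,-0.17,0,0,0,0],[-0.05,-0.3,0,0,0,0],[-0.05,-0.3,0,0,0,0],[-0.05,-0.3,0,0,0,0],[-0.05,-0.3,0,0,0,0],[-0.05,-0.3,0,0,0,0],[-0.05,-0.3,0,0,0,0],[-0.05,-0.3,0,0,0,0],[-0.02,-0.25,0,0,0,0],[0,-0.05,0,0,0,0]]' 0.2
python3 - <<'E'
from bench import camera,ctrl
from h import *
for i in range(4):o=ctrl.get_obs();c=camera('top')
print(o['eef_pos']);I=c['color']
cv2.imwrite('pics/s4.png',cv2.resize(I[130:245,130:400],None,fx=2.9,fy=2.9,interpolation=cv2.INTER_CUBIC))
E
```

```text
time_s: 28.1
eef_pos: [0.5824, 0.2763, 0.2702]
eef_rot: [0.0, 0.707, 0.707, 0.0]
wrist_force: [1.3, -0.2, 0.1]
opening: 0.603
grasp_force: 0.0
time_s: 29.35
eef_pos: [0.508, -0.2408, 0.2689]
eef_rot: [0.001, 0.708, 0.706, -0.0]
wrist_force: [0.1, 0.6, 0.8]
opening: 0.598
grasp_force: 0.0
[ 0.50862384 -0.237335    0.26842323]
```

View pics/s4.png

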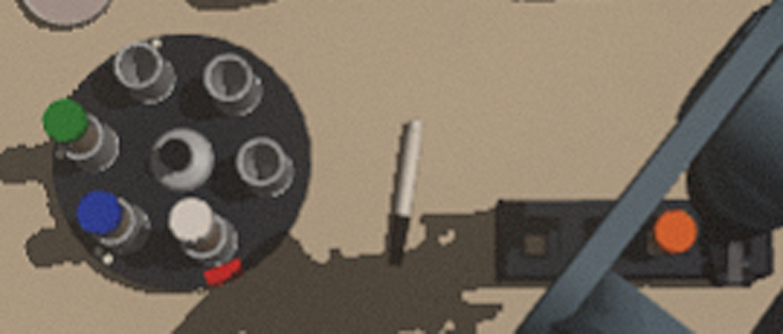

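White, blue and green are seated at crop (190,220), (100,213) and (65,121). The carousel has turned 1° at most. Picking orange.

```bash
python3 -m pendant '[[0,0,-0.15,0,0,0],[0,0,-0.2,0,0,0],[0,0,-0.2,0,0,0],[0,0,-0.15,0,0,0],[0,0,-0.1,0,0,0],[0,0,-0.05,0,0,0],[0,0,0,0,0,0],[0,0,0,0,0,0],[0,0,0,0,0,0],[0,0,0,0,0,0]]' 0.2 && python3 -m pendant '[[0,0,0,0,0,0],[0,0,0,0,0,0],[0,0,0,0,0,0],[0,0,0,0,0,0],[0,0,0,0,0,0],[0,0,0,0,0,0],[0,0,0.05,0,0,0],[0,0,0.1,0,0,0],[0,0,0.15,0,0,0],[0,0,0.15,0,0,0]]' -1
```

```text
time_s: 30.8
eef_pos: [0.5089, -0.2379, 0.0988]
eef_rot: [0.001, 0.707, 0.707, 0.0]
wrist_force: [1.0, 0.3, -0.7]
opening: 0.601
grasp_force: 0.0
time_s: 32.05
eef_pos: [0.5083, -0.2373, 0.1888]
eef_rot: [-0.0, 0.707, 0.707, 0.0]
wrist_force: [0.0, -1.0, -0.8]
opening: 0.379
grasp_force: 59.5
```

```bash
python3 -m pendant '[[0,0.1,0.14,0,0,0],[0.05,0.2,0.14,0,0,0],[0.08,0.25,0.14,0,0,0],[0.08,0.27,0,0,0,0],[0.08,0.27,0,0,0,0],[0.08,0.27,0,0,0,0],[0.08,0.27,0,0,0,0],[0.08,0.27,0,0,0,0],[0.08,0.26,0,0,0,0],[0.08,0.17,0,0,0,0]]'
python3 - <<'E'
from bench import camera,ctrl
import cv2
for i in range(6): o=ctrl.get_obs();c=camera('wrist')
print(o['eef_pos']);cv2.imwrite('pics/p4.png',c['color'])
E
```

```text
time_s: 33.3
eef_pos: [0.6463, 0.2312, 0.2719]
eef_rot: [-0.0, 0.706, 0.708, -0.0]
wrist_force: [-0.4, 0.4, -0.6]
opening: 0.382
grasp_force: 59.6
[0.64612424 0.22792345 0.2716657 ]
```

View pics/p4.png

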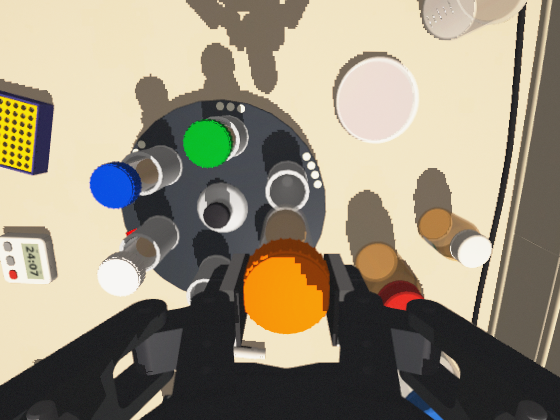

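Orange lines up with well 4 (four pips), whose rim is at (288,189). I'll lower it with 1 mm corrections in x and y.

```bash
python3 -m pendant '[[0.004,0.005,-0.1,0,0,0],[0,0,-0.13,0,0,0],[0,0,-0.12,0,0,0],[0,0,-0.1,0,0,0],[0,0,-0.08,0,0,0],[0,0,-0.07,0,0,0],[0,0,-0.05,0,0,0],[0,0,-0.04,0,0,0],[0,0,-0.02,0,0,0],[0,0,-0.005,0,0,0]]'
python3 - <<'E'
from bench import camera,ctrl
import numpy as np
L=[]
for i in range(5): c=camera('top');L.append(np.r_[ctrl.get_obs()['eef_pos'],ctrl.get_obs()['wrist_force']])
print(np.mean(L[1:],0).round(4))
E
```

```text
time_s: 34.85
eef_pos: [0.6475, 0.2294, 0.1298]
eef_rot: [0.0, 0.707, 0.707, 0.0]
wrist_force: [-2.4, -0.5, 5.1]
opening: 0.379
grasp_force: 60.2
[ 0.6476  0.2294  0.1298 -1.9412 -0.4709  3.    ]
```

```bash
python3 -m pendant '[[0,0,0,0,0,0],[0,0,0,0,0,0],[0,0,0,0,0,0],[0,0,0,0,0,0],[0,0,0,0,0,0],[0,0,0,0,0,0],[0,0,0.05,0,0,0],[0,0,0.15,0,0,0],[0,0,0.25,0,0,0],[0,0,0.25,0,0,0]]' 0.2 && python3 -m pendant '[[0,-0.15,0.1,0,0,0],[-0.05,-0.25,0.1,0,0,0],[-0.05,-0.25,0,0,0,0],[-0.05,-0.25,0,0,0,0],[-0.05,-0.25,0,0,0,0],[-0.05,-0.25,0,0,0,0],[-0.05,-0.2,0,0,0,0],[0,-0.1,0,0,0,0],[0,0,0,0,0,0],[0,0,0,0,0,0]]' 0.2
python3 - <<'E'
from bench import camera,ctrl
from h import *
c=camera('top');cm=cam(c);I=c['color']
for n,lo,hi in [('white',(0,0,150),(30,60,255)),('blue',(110,120,60),(130,255,255)),('green',(50,100,50),(75,255,255)),('orange',(5,150,120),(18,255,255)),('red',(0,170,80),(4,255,255))]:
    for b in blobs(I,lo,hi,15):
        (u,v),r=cv2.minEnclosingCircle(b)
        if 140<u<240 and 140<v<240: print(n,u,v,r,ray(cm,[u,v],.145 if n!='red' else .03)[0])
s=camera('scene')['color'][110:230,180:330]
a=cv2.resize(I[130:245,140:250],(420,440));b=cv2.resize(s,(370,296));b=cv2.copyMakeBorder(b,0,144,0,0,0)
cv2.imwrite('pics/end.png',np.hstack([a,b]))
E
```

```text
time_s: 36.35
eef_pos: [0.6472, 0.2294, 0.2712]
eef_rot: [0.0, 0.707, 0.707, 0.0]
wrist_force: [0.9, -0.4, 0.8]
opening: 0.6
grasp_force: 0.0
time_s: 37.6
eef_pos: [0.5877, -0.1094, 0.3092]
eef_rot: [-0.0, 0.706, 0.708, 0.0]
wrist_force: [0.0, -0.2, -0.7]
opening: 0.606
grasp_force: 0.0
white 195.0 180.5 7.500100135803223 [0.56590407 0.17112832 0.145     ]
blue 159.0 201.0 5.385264873504639 [0.51441842 0.2553996  0.145     ]
green 152.0343475341797 171.37786865234375 7.546828269958496 [0.58606716 0.27597129 0.145     ]
orange 171.96043395996094 147.7661895751953 7.385585784912109 [0.64519633 0.23059296 0.145     ]
red 208.57142639160156 223.42857360839844 5.05086612701416 [0.47286364 0.15070945 0.03      ]
```

View pics/end.png

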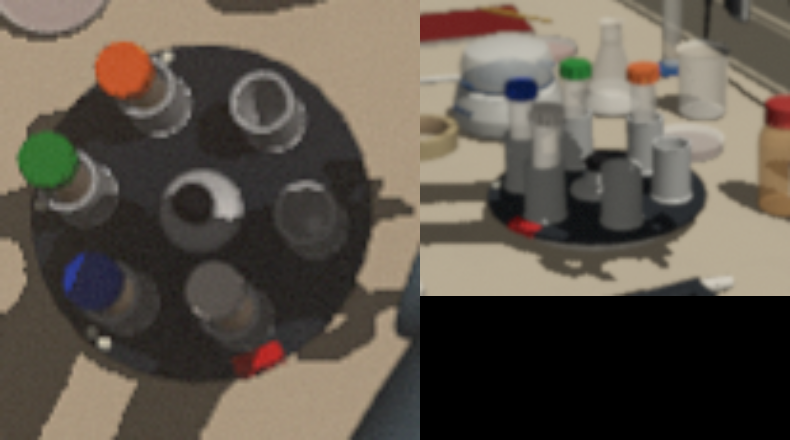

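All four tubes are upright in their wells. White is in shadow at (215,290), blue at (95,280), green at (48,158) and orange at (124,70). The red mark is beside white, and the arm is clear.

```bash
python3 -c "
from bench import ctrl
print(ctrl.hand_in())"
```

```text
the job is handed in; nothing more can be done
None
```

I put the four tubes in the carousel in run order (white in well 1, then blue, green and orange clockwise), each lowered to the bottom, or within about 1 mm of it for white, before release; the carousel barely moved, and I handed the job in at about 38 s with no verdict shown.

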